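Lock the quarter-turn fastener of a pump's service panel

TASK

The service panel on the sloping front of the small pump case is not fastened: its orange T-handle still stands out on its spring. Turn the handle until it lines up with the slot in the panel, press it in as far as it goes, and give it a full quarter turn clockwise so that it stays locked in when you let go. Do not disturb the beaker, the dropper bottle or the marker beside the case.

Things in the scene. Friction and masses are not known exactly. Their poses are not given: they have to be found in the camera images.
- case: Pump case: white wedge-shaped box 220 mm deep (x), 220 wide (y), fixed to the bench. Origin: centre of its underside. x is level, from its low front (50 mm high, turned to the robot's left side, 45 to 80 degrees round) to its high back (134 mm); y to its left, z up. The front face slopes 25 degrees from level: its outward normal is (-0.423, 0, 0.906), up the slope (0.906, 0, 0.423), in the case's axes.
- slot (a point): Centre of the slot at the front of the aluminium panel (150 x 170 mm, on the sloping face); the stud's axis passes here along the face normal. Axes as case. The dark slot is 12 mm wide, 44 long, its length straight up and down the slope, a yellow line beyond each end. Two green dots to left and right are where the handle's ends point when locked.
- handle (a point): Centre of the orange bar of the T-handle, 84 mm long, 16 thick, 28 tall, on the stud's axis, 48 mm out from slot when standing out, 33 mm when fully in. Axes: x along the bar, y across its thickness (grip so), z out of the panel. On the stem beneath is a steel cross-bar 36 x 6.5 x 5 mm, parallel to the bar, which enters the slot only within about 8 degrees of in line.
- push_in (a joint): How far the stud is pressed in, m: 0 = out on its spring, 0.015 = fully in. If not lined up, the cross-bar stops on the panel at 0.002; it is through the panel, free to turn behind it, from 0.013. The spring pushes out with 3 N at first, 8 N fully in. Once through and turned over some 10 degrees the cross-bar catches behind the panel and the stud stays in (at about 0.013).
- turn (a joint): Angle of the handle about the stud's axis, rad, growing clockwise as seen facing the panel: 0 = in line with the slot (bar straight up and down the slope), 1.57 = a quarter turn clockwise of that, bar level across the slope, end stop; other stop at -0.3. Starts between 0.45 and 1.25 and stays where it is left (friction 0.04 N m).
- beaker: Glass beaker, 70 mm wide, 86 tall, standing at the right-hand side of the case; origin at the centre of its underside. Leave it alone.
- dropper: Brown dropper bottle, 33 mm wide, 94 tall, standing behind the case; origin at the centre of its underside. Leave it alone.
- marker: White and green marker pen, 135 mm long along its y, 16 thick, lying on the bench in front of the case; origin under its middle. Leave it alone.

How it is judged:
By the outcome, as a careful person would: the job done as asked, in the order asked, and still so for the second after the job is handed in, with the robot touching nothing.
It also fails if it takes over 38 s, if anything falls off the work surface, if the arm or the gripper's body presses on something with over 40 N, if the wrist force passes 120 N, or if a joint passes its speed limit or range.

ROBOT

A 7-joint arm with a two-finger parallel gripper is mounted at the origin on a cart in front of the work surface, level with it; the furniture and walls round the work are solid. World frame = base frame: x ahead of the robot, y to its left, z up, the work surface at z = 0. Lengths are in m, angles in rad, forces in N, time in s.
With the tool pointing down it reaches from about 0.4 to 0.85 m from the base axis. Payload 4.5 kg.
Tool frame: the origin (TCP) lies midway between the tips of the shut fingers; the grasp point (between the pads) lies 19 mm behind it; z points along the fingers, y is the direction in which the jaws open and shut (so a half turn about z gives the same grasp; the last joint's range is limited). The gripper opens to 88 mm and grips with 3 to 60 N. Pads are 18 mm wide; open, the fingers measure 123 mm over their backs; the gripper's body (75 mm by 187 mm) begins 45 mm behind the grasp point.
Start: joints at [-1.186, 0.689, -0.195, 1.565, 0.157, 0.902, -0.215], TCP at [0.215, 0.587, 0.239] pointing down, gripper open.
Joint ranges: [-3.01, 3.01], [-0.46, 2.08], [-1.47, 1.51], [0.13, 2.56], [-1, 4.14], [0.04, 2.09], [-2.66, 2.66]. Speed limits (rad/s): [2.57, 2.57, 3.14, 3.14, 3.14, 3.14, 3.14].

INTERFACE

Orientations are given as a unit quaternion [x, y, z, w].
In Python, from plant import r gives the robot as it stands. The module is installed in compiled form; this text tells all that it offers.
- The arm moves only by the shell command python3 -m jog 'ROWS' [FORCE]. ROWS is JSON, a list of rows, each an object with "translation": the shift along the tool's x, y, z in units of 40 mm (1.0 is 40 mm), a list of three; "twist": the turn about the tool's z in units of 6 degrees (1.0 is 6 degrees); "claw": the opening in per cent of the stroke, from 0 (shut) to 100 (fully open). A call has 1 to 20 rows; each row shifts and turns the commanded pose from where the row before left it, along the tool's axes as they then stand; what a row does not reach is not made up. A row lasts 1/12 s, in which the tool goes at most 41.7 mm and 7.16 degrees, less where a joint would pass 70% of its speed; a pose out of reach is approached as far as the arm can. A call is refused whole if a number of a shift passes 1 or a number of a turn 1, either way. A call with a gripper value outside its range is refused whole. The fingers move at their own pace and stop on an object; FORCE is the grip in N (left out, the last holds). Time passes only in rows, so rows that do not move let the fingers close. It gives the time, the measured TCP pose, the force and the opening at its end, in the units of the state.
- r.get_state(): the state, without advancing time (a new reading comes with each control period).
- r.snapshot(name): name is "side" or "top"; returns a dict with "img" (480x640x3 uint8, red, green, blue), "fx", "fy", "cx", "cy" (pixels), "origin" and "rotation" of the camera in the world. Camera axes: x right, y up, looking along -z (the intrinsics and any distortion apply to the point x, -y, -z); pixel columns grow to the right and rows downward; lengths in m; the calibration is good to about 2 mm. A picture is of the moment at which its call begins. There is no depth.
- r.finish_job(): hands the job in, once; it reports no verdict.
Trained networks look in the newest picture that a camera, given by its name, has taken for a name from the list of things; names that differ only in an ending like _2 or _b are one class to them, and where a whole thing is asked for, a point or a joint stands for the part that bears it (a point fixed in the world has none). Each returns a list of dicts, best first, with "confidence" (0 to 1); they miss things now and then, are a little off and sometimes report something else, mostly with a low value. They report only what shows in the picture. A call takes as long as a camera call.
- r.spot_in(label, camera): "rect" ([left, top, right, bottom] in pixels, round what is visible of it).
- r.spot_point(label, camera): "location" ([row, column] in pixels: a listed point, or the origin of a listed thing).
The state is a dict: "clock": time; "q": joint angles; "qd": joint speeds; "joint_torque": joint torques, N m; "tool_pos": TCP position; "eef_rot": TCP orientation; "contact_force": force on the tool from outside, world axes, zero at the start; "moment": the same for the moment, N m; "opening": opening from 0.0 (shut) to 1.0 (fully open).
Only numpy, scipy, OpenCV 4.12 (cv2) and the standard library are available. Lean on these libraries where they do the work, as an engineer would, in place of code of your own. Each camera call takes 0.05 s, during which the arm holds its last target. There are 200 camera calls.

## Working session

There is one attempt and no reset: what is moved stays moved. The work goes in short steps, Python scripts to look and compute and a shell command to move; the robot and the scene stay as the last step left them, time stands still between calls to the robot, and variables do not carry over. Pictures are saved under pics/ and viewed, about 8 in all and at most 12, crops included, and the job is handed in when it is done.

```bash
mkdir -p pics; python3 - <<'E'
from plant import r
import cv2
s=r.get_state(); print(s)
for c in ["side","top"]:
    d=r.snapshot(c); cv2.imwrite(f"pics/{c}0.png",d["img"][:,:,::-1])
    print(c,{k:(v.tolist() if hasattr(v,'tolist') else v) for k,v in d.items() if k!="img"})
    for l in ["slot","handle","case","beaker","dropper","marker"]:
        print(l,[(p["location"],round(p["confidence"],2)) for p in r.spot_point(l,c)][:2],[(p["rect"],round(p["confidence"],2)) for p in r.spot_in(l,c)][:1])
E
```

```text
{'clock': 0.0, 'q': array([-1.186195  ,  0.68999964, -0.19452814,  1.56632731,  0.15725842,
        0.90248521, -0.21507291]), 'qd': array([ 0.00087864, -0.00077706, -0.00283087,  0.00091722, -0.00032786,
       -0.0001818 ,  0.0007483 ]), 'joint_torque': array([-1.28659387e-03, -5.27560186e+01, -1.26697954e+00, -1.53421319e+01,
       -5.25746180e-02,  7.02037607e-03,  1.76222215e-04]), 'tool_pos': array([0.21459504, 0.5863382 , 0.23790506]), 'eef_rot': array([ 1.74456039e-01,  9.84664537e-01, -9.08655124e-04, -1.16491766e-04]), 'contact_force': array([-0.67191269,  0.26456343, -0.11105691]), 'moment': array([-0.05167336, -0.02446706,  0.00291579]), 'opening': 0.998288761104063}
side {'fx': 580.5432574262497, 'fy': 580.5432574262497, 'cx': 320.9257943003487, 'cy': 243.3762319867638, 'origin': [0.5229024610370546, -0.6955120567179274, 0.631344372212693], 'rotation': [0.48889870563335536, -0.011524186789099356, -0.0007272512550577759, 0.8722641342245431]}
slot [([232.9, 340.0], 0.92), ([206.2, 335.4], 0.41)] [([273.6, 198.8, 428.0, 322.8], 0.94)]
handle [([206.9, 335.8], 0.77)] [([325
[... 219 characters left out ...]
.8, 395.7, 343.0], 0.73)]
marker [] []
top {'fx': 535.0901250120763, 'fy': 535.0901250120763, 'cx': 321.2388605664635, 'cy': 239.77585825579217, 'origin': [0.417292143624371, 0.1452424455348128, 0.9798918207389056], 'rotation': [-0.04177760976082674, 0.061562548442741845, 0.7121864295844875, -0.6980366562492308]}
slot [([221.9, 259.7], 0.81)] [([199.4, 132.9, 361.3, 299.9], 0.65)]
handle [([222.5, 241.7], 0.63)] []
case [([227.1, 276.1], 0.89)] [([196.7, 131.7, 358.0, 302.0], 0.61)]
beaker [([322.5, 310.6], 0.88)] [([289.0, 298.1, 331.9, 339.3], 0.91)]
dropper [([191.8, 353.9], 0.73)] [([346.6, 176.0, 369.1, 198.8], 0.78)]
marker [([247.7, 197.1], 0.9)] [([188.0, 211.2, 203.5, 289.2], 0.66)]
```

View pics/side0.png

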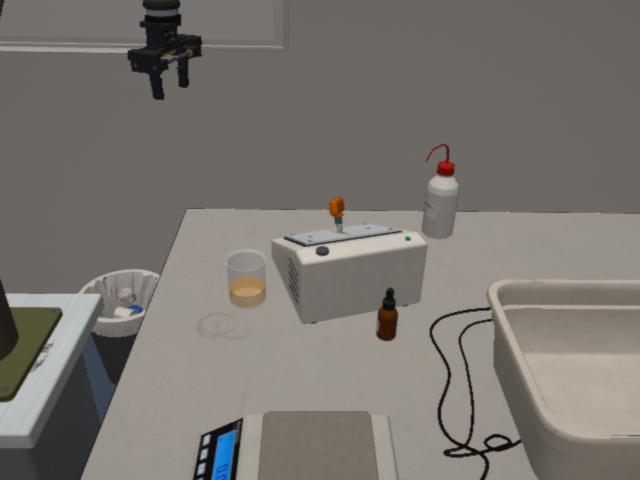

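View pics/top0.png

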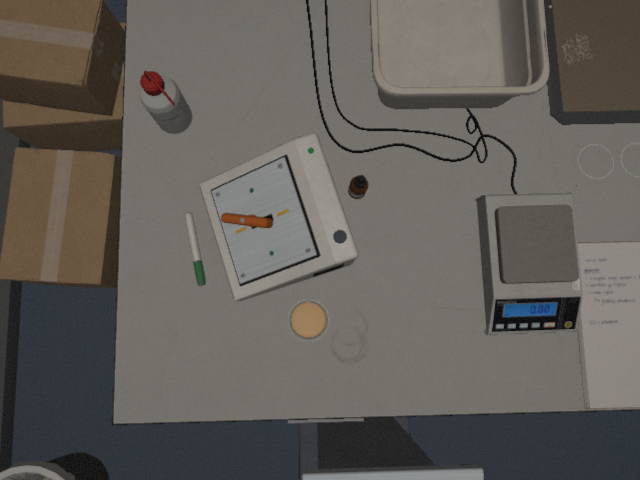

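The top view shows the case at about (275,215), with the orange bar from (222,218) to (271,222), the yellow slot marks near (240,232) and (284,212), and the beaker at (309,320). The side view shows the handle at (337,207). Next I compute positions.

```bash
cat > h.py <<'E'
import numpy as np, cv2
from scipy.spatial.transform import Rotation as R
from scipy.optimize import least_squares
def cam(d):
    return dict(f=d["fx"],c=np.array([d["cx"],d["cy"]]),o=np.array(d["origin"]),R=R.from_quat(d["rotation"]).as_matrix())
def proj(c,P):
    p=(np.atleast_2d(P)-c["o"])@c["R"]; return c["c"]+c["f"]*np.c_[p[:,0]/-p[:,2],-p[:,1]/-p[:,2]]
def ray(c,uv):
    u=(np.array(uv)-c["c"])/c["f"]; return c["R"]@np.array([u[0],-u[1],-1.])
def tri(c1,u1,c2,u2):
    A=np.c_[ray(c1,u1),-ray(c2,u2)]; t=np.linalg.lstsq(A,c2["o"]-c1["o"],rcond=None)[0]
    a=c1["o"]+t[0]*A[:,0]; b=c2["o"]-t[1]*A[:,1]; return (a+b)/2,np.linalg.norm(a-b)
def caseR(yaw): return R.from_euler('z',yaw).as_matrix()
N=np.array([-np.sin(np.radians(25)),0,np.cos(np.radians(25))]); U=np.array([np.cos(np.radians(25)),0,np.sin(np.radians(25))])
E
python3 - <<'E'
from h import *
from plant import r
ds={k:r.snapshot(k) for k in("side","top")}; S,T=cam(ds["side"]),cam(ds["top"])
for n,s,t in [("slot",(340,232.9),(259.7,221.9)),("handle",(335.8,206.9),(241.7,222.5)),("case",(340.9,283.7),(276.1,227.1)),("beaker",(248.5,300.1),(310.6,322.5)),("dropper",(384.2,336.6),(353.9,191.8))]:
    print(n,*tri(S,s,T,t))
im=ds["top"]["img"]; hsv=cv2.cvtColor(im,cv2.COLOR_RGB2HSV)
for nm,lo,hi in [("orange",(3,150,90),(14,255,255)),("yellow",(15,110,120),(30,255,255)),("green",(45,60,40),(90,255,255)),("darkgreen",(40,30,30),(95,255,255))]:
    m=cv2.inRange(hsv,lo,hi); m[:,:195]=0; m[:,360:]=0; m[:130]=0; m[300:]=0
    n,l,st,ce=cv2.connectedComponentsWithStats(m)
    print(nm,[(st[i].tolist(),ce[i].round(1).tolist()) for i in range(1,n) if st[i][4]>4])
c=cv2.resize(im[130:300,190:365],None,fx=4.5,fy=3.5*4.5/3.5 if 0 else 4.5,interpolation=cv2.INTER_CUBIC)[:600]
c=cv2.resize(im[140:290,195:355],None,fx=4,fy=4,interpolation=cv2.INTER_CUBIC)
cv2.imwrite("pics/c1.png",c[:,:,::-1])
E
```

```text
slot [0.57984641 0.22156388 0.09331215] 7.654220528074294e-05
handle [0.57182158 0.24680766 0.13369067] 0.00034876252907326704
case [ 0.58581344  0.19947767 -0.00459049] 0.003281153031516056
beaker [4.13215846e-01 1.39066220e-01 1.29187382e-04] 0.005492752765553053
dropper [ 0.65201064  0.05200596 -0.00762421] 0.002435624114375674
orange [([222, 214, 49, 14, 401], [245.6, 220.0])]
yellow [([277, 209, 11, 7, 32], [281.9, 212.2]), ([236, 227, 10, 6, 27], [240.6, 229.6])]
green [([308, 148, 6, 5, 23], [310.3, 150.1]), ([250, 189, 3, 3, 9], [251.0, 190.0]), ([270, 251, 3, 4, 10], [271.0, 252.8]), ([195, 261, 10, 24, 180], [199.3, 272.8])]
darkgreen [([308, 147, 6, 6, 31], [310.4, 149.7]), ([250, 188, 4, 5, 15], [251.3, 189.9]), ([270, 251, 4, 4, 14], [271.3, 252.5]), ([195, 260, 11, 26, 202], [199.4, 272.8])]
```

View pics/c1.png

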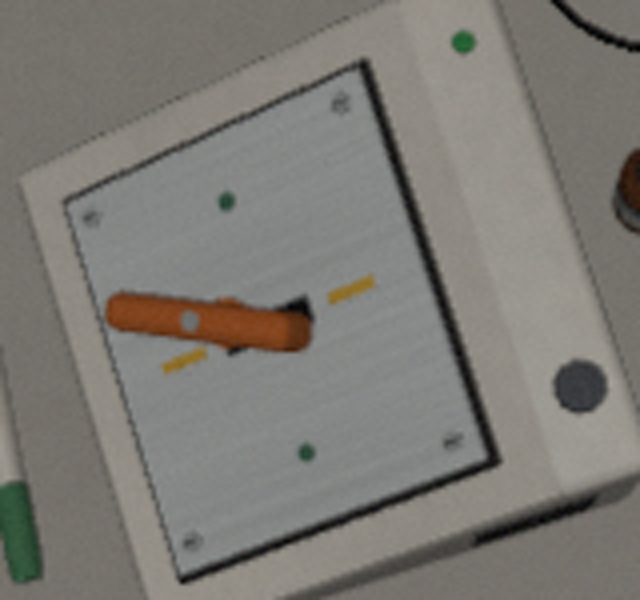

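The crop shows slot marks at full-image (241,230) and (282,212), green dots at (251,190) and (271,252.6), and the bar turned clockwise off the slot. Next I fit the case yaw, slot and turn.

```bash
cat >> h.py <<'E'
def bar(p,t,s,ln=.042,hw=.008,hh=.014):
    C=caseR(p[3]); n,u,y=C@N,C@U,C[:,1]; b=np.cos(t)*u-np.sin(t)*y; a=np.cross(n,b)
    c=p[:3]+s*n; return c,np.array([c+i*ln*b+j*hw*a+k*hh*n for i in(-1,1) for j in(-1,1) for k in(-1,1)])
def orange(im):
    h=cv2.cvtColor(im,cv2.COLOR_RGB2HSV); return cv2.inRange(h,(2,140,60),(14,255,255))
def fitturn(p,pics,free=True):
    """best (iou, turn, s) over pics=[(cam,img)]"""
    ms=[]
    for c,im in pics:
        m=orange(im); k=np.zeros_like(m); q=proj(c,p[:3]+.04*caseR(p[3])@N)[0].astype(int); cv2.circle(k,tuple(int(v) for v in q),50,255,-1); ms.append(m&k)
    best=(-1,)
    for s in np.arange(.030,.053,.0015):
        for t in np.arange(-.35,1.66,.02):
            v=0
            for (c,im),m in zip(pics,ms):
                h=cv2.convexHull(proj(c,bar(p,t,s)[1]).astype(np.float32)); k=np.zeros_like(m)
                cv2.fillConvexPoly(k,np.round(h*16).astype(np.int32),255,shift=4)
                v+=(m&k).astype(bool).sum()/max(1,(m|k).astype(bool).sum())
            if v>best[0]: best=(v,t,s)
    return best
E
python3 - <<'E'
from h import *
from plant import r
ds={k:r.snapshot(k) for k in("side","top")}; S,T=cam(ds["side"]),cam(ds["top"])
Y=np.array([[281.9,212.2],[240.6,229.6]]);G=np.array([[251.1,190],[271.1,252.6]])
def f(v):
    p=v[:4];C=caseR(p[3]);u,y=C@U,C[:,1]
    P=np.array([p[:3]+v[4]*u,p[:3]-v[4]*u,p[:3]+v[5]*y,p[:3]-v[5]*y])
    return np.r_[(proj(T,P)-np.r_[Y,G]).ravel(),.4*(proj(S,p[:3])[0]-[340,232.9]),(p[2]-.094)*500]
o=least_squares(f,[.58,.22,.094,np.radians(-67),.035,.055],x_scale=[.1,.1,.1,1,.1,.1]); p=o.x[:4]
print(o.x.round(4),np.degrees(p[3]),o.fun.round(1)); np.save("p.npy",p)
b=fitturn(p,[(S,ds["side"]["img"]),(T,ds["top"]["img"])]); print(b,bar(p,b[1],b[2])[0], bar(p,b[1],.048)[0])
C=caseR(p[3]);print("N",C@N)
for c in(S,T): print(proj(c,bar(p,b[1],.048)[0]))
E
```

```text
[ 0.5811  0.2194  0.0941 -1.2741  0.0416  0.0561] -73.00143580123083 [ 0.   0.   0.1  0.1 -0.   0.  -0.1  0.   0.3  0.1  0.1]
(np.float64(1.4776898994892074), np.float64(0.4300000000000007), np.float64(0.049500000000000016)) [0.57499669 0.23938839 0.13896845] [0.57518201 0.23878216 0.13760899]
N [-0.12355149  0.40415495  0.90630779]
[[337.9637032  207.06278668]]
[[246.46293971 220.01178894]]
```

```bash
python3 -m jog '[{"translation":[-0.57,-0.254,0],"twist":0,"claw":100},{"translation":[-0.57,-0.254,0],"twist":0,"claw":100},{"translation":[-0.57,-0.254,0],"twist":0,"claw":100},{"translation":[-0.57,-0.254,0],"twist":0,"claw":100},{"translation":[-0.57,-0.254,0],"twist":0,"claw":100},{"translation":[-0.57,-0.254,0],"twist":0,"claw":100},{"translation":[-0.57,-0.254,0],"twist":0,"claw":100},{"translation":[-0.57,-0.254,0],"twist":0,"claw":100},{"translation":[-0.57,-0.254,0],"twist":0,"claw":100},{"translation":[-0.57,-0.254,0],"twist":0,"claw":100},{"translation":[-0.57,-0.254,0],"twist":0,"claw":100},{"translation":[-0.57,-0.254,0],"twist":0,"claw":100},{"translation":[-0.57,-0.254,0],"twist":0,"claw":100},{"translation":[-0.57,-0.254,0],"twist":0,"claw":100},{"translation":[-0.57,-0.254,0],"twist":0,"claw":100},{"translation":[-0.57,-0.254,0],"twist":0,"claw":100},{"translation":[-0.57,-0.254,0],"twist":0,"claw":100},{"translation":[-0.57,-0.254,0],"twist":0,"claw":100},{"translation":[-0.57,-0.254,0],"twist":0,"claw":100},{"translation":[-0.57,-0.254,0],"twist":0,"claw":100}]' 10; python3 -c "
from plant import r
s=r.get_state();print(s['q'].round(3),s['tool_pos'],s['eef_rot'])"
```

```text
clock: 3.17
tool_pos: [0.574, 0.2384, 0.2388]
eef_rot: [0.175, 0.985, 0.0, 0.0]
contact_force: [-0.4, 0.8, -0.3]
opening: 0.999
[-0.33   0.688 -0.248  1.575  0.199  0.904  0.572] [0.57399756 0.23844092 0.23875679] [1.74526363e-01 9.84652500e-01 4.78893333e-05 2.08462016e-05]
```

```bash
python3 -m jog '[{"translation":[0,0,0],"twist":0.98,"claw":100},{"translation":[0,0,0],"twist":0.98,"claw":100},{"translation":[0,0,0],"twist":0.98,"claw":100},{"translation":[0,0,0],"twist":0.98,"claw":100},{"translation":[0,0,0],"twist":0.98,"claw":100},{"translation":[0,0,0],"twist":0.98,"claw":100},{"translation":[0,0,0],"twist":0.98,"claw":100},{"translation":[0,0,0],"twist":0.98,"claw":100},{"translation":[0,0,0],"twist":0.98,"claw":100},{"translation":[0,0,0],"twist":0.98,"claw":100},{"translation":[0,0,0],"twist":0.98,"claw":100},{"translation":[0,0,0],"twist":0.98,"claw":100},{"translation":[0,0,0],"twist":0.98,"claw":100},{"translation":[0,0,0],"twist":0.98,"claw":100},{"translation":[0,0,0],"twist":0,"claw":100}]' 10; cat >> h.py <<'E'
def tool(s):
    M=R.from_quat(s["eef_rot"]).as_matrix(); return M,np.degrees(np.arctan2(M[1,1],M[0,1]))
E
python3 - <<'E'
from h import *
from plant import r
s=r.get_state();M,y=tool(s);print(s['q'].round(3),s['tool_pos'],y); print(M.round(3))
p=np.load("p.npy"); print(M.T@(bar(p,.45,.048)[0]-s['tool_pos'])/.04)
E
```

```text
clock: 4.42
tool_pos: [0.5731, 0.2397, 0.2387]
eef_rot: [0.78, 0.626, -0.0, 0.0]
contact_force: [0.1, -0.1, -1.3]
opening: 1.002
[-0.566  0.688  0.173  1.589 -0.142  0.877 -0.56 ] [0.57308255 0.23971804 0.23867447] -12.542212665909934
[[ 0.217  0.976  0.   ]
 [ 0.976 -0.217 -0.   ]
 [-0.     0.    -1.   ]]
[-0.01104454  0.05593568  2.52664721]
```

Orientation is as planned (tool y at -12.5°). Descend over the bar, then look before closing.

```bash
python3 -m jog '[{"translation":[0,0.05,0.48],"twist":0,"claw":100},{"translation":[0,0,0.48],"twist":0,"claw":100},{"translation":[0,0,0.48],"twist":0,"claw":100},{"translation":[0,0,0.48],"twist":0,"claw":100},{"translation":[0,0,0.48],"twist":0,"claw":100},{"translation":[0,0,0.48],"twist":0,"claw":100},{"translation":[0,0,0],"twist":0,"claw":100}]' 6; python3 - <<'E'
from h import *
from plant import r
s=r.get_state();print(s['tool_pos'],tool(s)[1])
a=r.snapshot("side")["img"][140:320,210:440];b=r.snapshot("top")["img"][130:310,180:380]
c=np.hstack([cv2.resize(a,None,fx=2,fy=2,interpolation=2)[:360,:400],cv2.resize(b,None,fx=2,fy=2,interpolation=2)])
cv2.imwrite("pics/d1.png",c[:,:,::-1])
E
```

```text
clock: 5.0
tool_pos: [0.5726, 0.2383, 0.12]
eef_rot: [0.778, 0.628, -0.003, -0.001]
contact_force: [0.2, -0.2, -0.6]
opening: 0.997
[0.57259663 0.23833551 0.12002546] -12.240833947262011
```

View pics/d1.png

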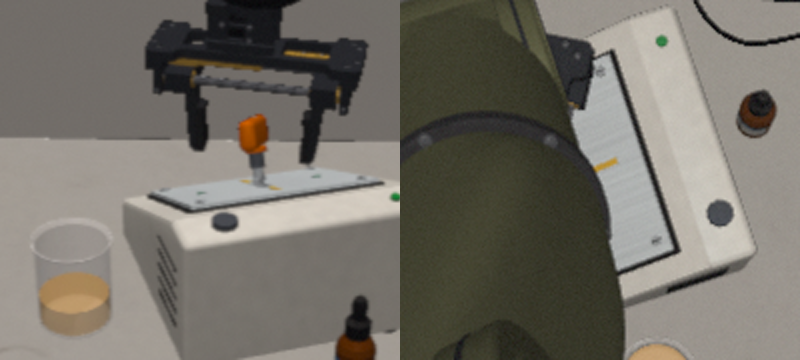

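The side view shows the bar upright between the open fingers, about 120 px (crop) apart, and the beaker and dropper are clear. The top view is blocked by the arm. I close gently.

```bash
python3 -m jog '[{"translation":[0,0,0],"twist":0,"claw":0},{"translation":[0,0,0],"twist":0,"claw":0},{"translation":[0,0,0],"twist":0,"claw":0},{"translation":[0,0,0],"twist":0,"claw":0},{"translation":[0,0,0],"twist":0,"claw":0},{"translation":[0,0,0],"twist":0,"claw":0},{"translation":[0,0,0],"twist":0,"claw":0},{"translation":[0,0,0],"twist":0,"claw":0},{"translation":[0,0,0],"twist":0,"claw":0},{"translation":[0,0,0],"twist":0,"claw":0}]' 5; python3 -c "
from h import *
from plant import r
s=r.get_state();print(s['tool_pos'],tool(s)[1],s['opening']*88,s['moment'])"
```

```text
clock: 5.93
tool_pos: [0.5751, 0.239, 0.1235]
eef_rot: [0.779, 0.627, -0.0, -0.0]
contact_force: [-0.2, 0.3, 0.6]
opening: 0.265
[0.57509963 0.2390245  0.12348515] -12.414818973804794 23.328240558944852 [-0.03311418  0.08489885  0.03724073]
```

```bash
python3 -m jog '[{"translation":[0,0,0],"twist":-0.7,"claw":0},{"translation":[0,0,0],"twist":-0.7,"claw":0},{"translation":[0,0,0],"twist":-0.7,"claw":0},{"translation":[0,0,0],"twist":-0.7,"claw":0},{"translation":[0,0,0],"twist":-0.7,"claw":0},{"translation":[0,0,0],"twist":-0.7,"claw":0},{"translation":[0,0,0],"twist":-0.7,"claw":0},{"translation":[0,0,0],"twist":0,"claw":0},{"translation":[0,0,0],"twist":0,"claw":0}]' 5; python3 - <<'E'
from h import *
from plant import r
s=r.get_state();print(s['tool_pos'],tool(s)[1],s['opening']*88,s['moment'])
b=r.snapshot("side")["img"][140:290,240:440]
cv2.imwrite("pics/e1.png",cv2.resize(b,None,fx=4,fy=4,interpolation=2)[:,:,::-1])
p=np.load("p.npy");C=caseR(p[3]);M,_=tool(s);print("in tool axes: -N",M.T@(-C@N),"bar centre rel TCP mm",1e3*M.T@(bar(p,0,.048)[0]-s['tool_pos']))
E
```

```text
clock: 6.68
tool_pos: [0.5733, 0.2393, 0.1232]
eef_rot: [0.596, 0.803, -0.001, -0.001]
contact_force: [-4.7, 0.5, 1.3]
opening: 0.182
[0.57330823 0.2392735  0.12320076] 16.89719754547644 15.983779213136057 [ 0.10553413  1.14084039 -0.04953451]
in tool axes: -N [-0.42357811  0.00388227  0.90585126] bar centre rel TCP mm [ -0.99947252   1.60023533 -14.41491128]
```

View pics/e1.png

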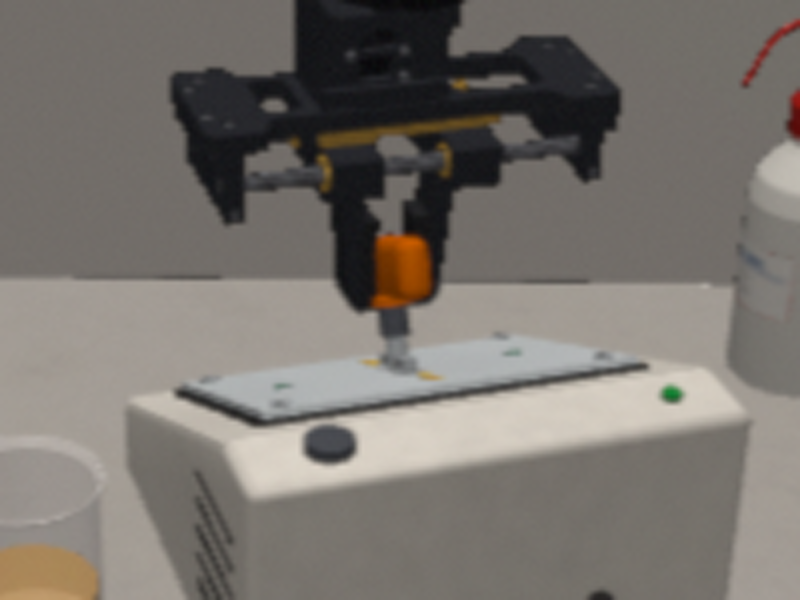

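Opening reads 16.0 mm, so the pads lie flush and the bar is in line with the slot. In the picture the cross-bar at (400,360) sits between the yellow marks at (370,362) and (430,376). I grip firmly and press along the stud axis.

```bash
python3 -m jog '[{"translation":[0,0,0],"twist":0,"claw":0},{"translation":[0,0,0],"twist":0,"claw":0},{"translation":[-0.04,0,0.085],"twist":0,"claw":0},{"translation":[-0.04,0,0.085],"twist":0,"claw":0},{"translation":[-0.04,0,0.085],"twist":0,"claw":0},{"translation":[-0.04,0,0.085],"twist":0,"claw":0},{"translation":[0,0,0],"twist":0,"claw":0},{"translation":[0,0,0],"twist":0,"claw":0}]' 30; python3 - <<'E'
from h import *
from plant import r
s=r.get_state();print(s['tool_pos'],tool(s)[1],s['opening']*88,s['contact_force'],s['moment'])
M,_=tool(s); d=M.T@(s['tool_pos']-[0.5733,0.2393,0.1232]); print("moved tool mm",d*1e3, "along axis",1e3*d@[-.4236,0,.906])
E
```

```text
clock: 7.4
tool_pos: [0.5751, 0.2336, 0.1101]
eef_rot: [0.595, 0.803, -0.001, -0.001]
contact_force: [-6.7, 0.8, 5.8]
opening: 0.178
[0.57510612 0.23357415 0.11007695] 16.90892891447955 15.683991961338474 [-6.66171023  0.75032356  5.77879546] [ 0.077882    1.47224493 -0.07336767]
moved tool mm [-6.01829805  0.10477517 13.11605486] along axis 14.432496760403238
```

```bash
python3 -m jog '[{"translation":[-0.02,-0.03,0.05],"twist":0,"claw":0},{"translation":[0,0,0],"twist":0,"claw":0},{"translation":[0,0,0],"twist":0,"claw":0},{"translation":[0,0,0],"twist":0,"claw":0}]' 20; python3 - <<'E'
from h import *
from plant import r
s=r.get_state();print(s['tool_pos'],tool(s)[1],s['opening']*88,s['contact_force'],s['moment'])
M,_=tool(s); d=M.T@(s['tool_pos']-[0.5733,0.2393,0.1232]); print("moved tool mm",d*1e3, "along axis",1e3*d@[-.4236,0,.906])
b=r.snapshot("side")["img"][140:290,240:440]
cv2.imwrite("pics/f1.png",cv2.resize(b,None,fx=4,fy=4,interpolation=2)[:,:,::-1])
E
```

```text
clock: 7.73
tool_pos: [0.5751, 0.2336, 0.1094]
eef_rot: [0.595, 0.804, 0.001, -0.001]
contact_force: [-6.8, 2.1, 13.0]
opening: 0.179
[0.57508754 0.23364911 0.10944078] 16.9327229554937 15.777460473735822 [-6.76343202  2.08696309 12.99235145] [ 0.35652041  1.58102646 -0.12981352]
moved tool mm [-5.95865599  0.06724931 13.74531816] along axis 14.97734492884469
```

View pics/f1.png

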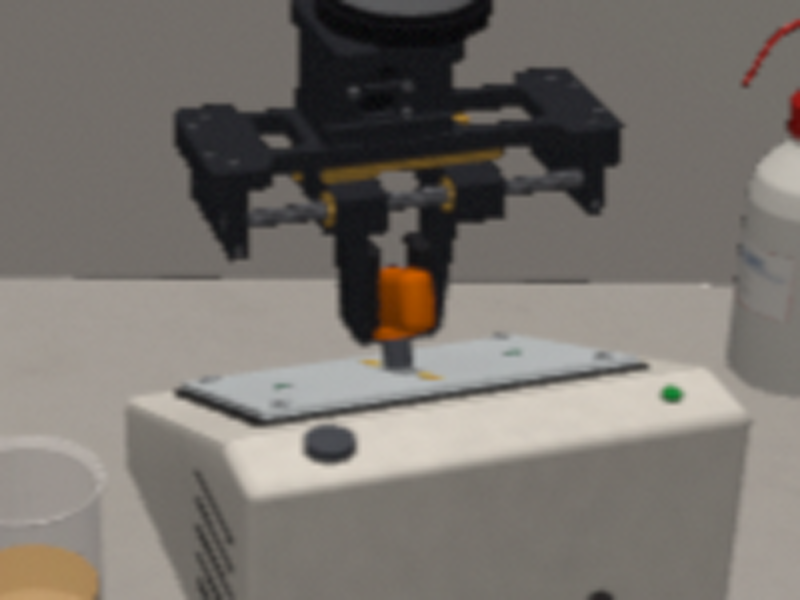

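It is fully in: 15.0 mm of travel, a stop force of 13 N, and the cross-bar has vanished into the slot at (398,368). Next I twist clockwise.

```bash
python3 -m jog '[{"translation":[0,0,0],"twist":0.6,"claw":0},{"translation":[0,0,0],"twist":0.6,"claw":0},{"translation":[0,0,0],"twist":0.6,"claw":0},{"translation":[0,0,0],"twist":0.6,"claw":0},{"translation":[0,0,0],"twist":0.6,"claw":0},{"translation":[0,0,0],"twist":0.6,"claw":0},{"translation":[0,0,0],"twist":0.6,"claw":0},{"translation":[0,0,0],"twist":0.6,"claw":0},{"translation":[0,0,0],"twist":0,"claw":0}]' 12; python3 - <<'E'
from h import *
from plant import r
s=r.get_state();print(s['tool_pos'],tool(s)[1],s['opening']*88,s['contact_force'],s['moment'])
E
```

```text
clock: 8.53
tool_pos: [0.577, 0.2328, 0.109]
eef_rot: [0.777, 0.629, 0.001, 0.0]
contact_force: [-4.6, 1.4, 7.3]
opening: 0.214
[0.57697414 0.23282812 0.10904941] -11.987389985769951 18.82925309191915 [-4.61414421  1.3646363   7.2906715 ] [0.24105681 0.43545113 0.1992029 ]
```

```bash
python3 -m jog '[{"translation":[0,0,0],"twist":0.8,"claw":0},{"translation":[0,0,0],"twist":0.8,"claw":0},{"translation":[0,0,0],"twist":0.8,"claw":0},{"translation":[0,0,0],"twist":0.8,"claw":0},{"translation":[0,0,0],"twist":0.8,"claw":0},{"translation":[0,0,0],"twist":0.8,"claw":0},{"translation":[0,0,0],"twist":0.8,"claw":0},{"translation":[0,0,0],"twist":0.8,"claw":0},{"translation":[0,0,0],"twist":0.8,"claw":0},{"translation":[0,0,0],"twist":0.8,"claw":0},{"translation":[0,0,0],"twist":0.8,"claw":0},{"translation":[0,0,0],"twist":0.8,"claw":0},{"translation":[0,0,0],"twist":0.8,"claw":0},{"translation":[0,0,0],"twist":0,"claw":0}]' 10; python3 - <<'E'
from h import *
from plant import r
s=r.get_state();print(s['tool_pos'],tool(s)[1],s['q'].round(2),s['opening']*88,s['contact_force'],s['moment'])
b=r.snapshot("side")["img"][140:290,240:440]
cv2.imwrite("pics/g1.png",cv2.resize(b,None,fx=4,fy=4,interpolation=2)[:,:,::-1])
E
```

```text
clock: 9.7
tool_pos: [0.5797, 0.2317, 0.1097]
eef_rot: [0.991, 0.135, 0.004, 0.001]
contact_force: [0.7, 0.5, 6.9]
opening: 0.294
[0.57968133 0.23170532 0.10968961] -74.45623182469521 [-0.68  0.9   0.42  1.7  -0.54  0.66 -1.27] 25.83338384925076 [0.68932287 0.4796481  6.93371154] [-0.24122963 -0.24049024  0.19124637]
```

View pics/g1.png

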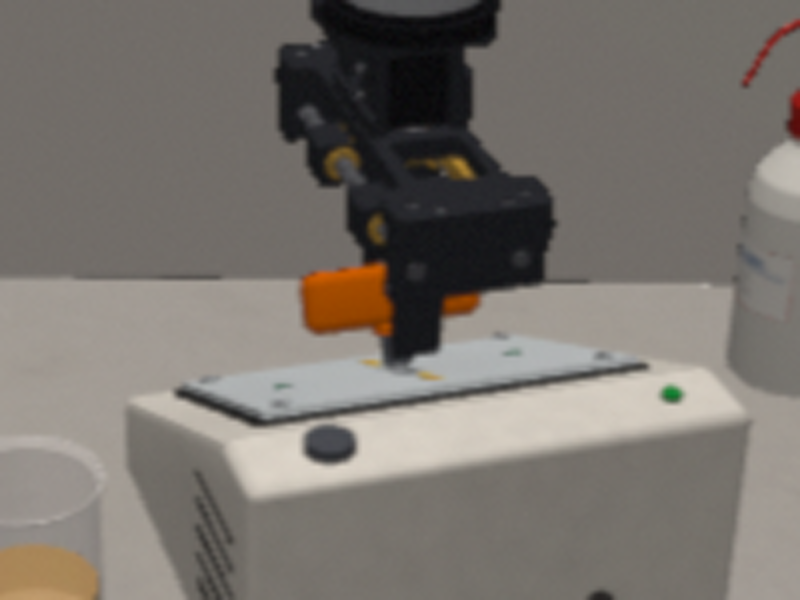

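The bar now lies level (left end at (305,300), right end at (478,300)), but something light shows at the slot at (405,365). I open slightly, retreat straight up and measure push and turn.

```bash
python3 -m jog '[{"translation":[0,0,0],"twist":0,"claw":38},{"translation":[0,0,0],"twist":0,"claw":38},{"translation":[0,0,0],"twist":0,"claw":38},{"translation":[0,0,-0.25],"twist":0,"claw":38},{"translation":[0,0,-0.5],"twist":0,"claw":38},{"translation":[0,0,-0.5],"twist":0,"claw":38},{"translation":[0,0,-0.5],"twist":0,"claw":38},{"translation":[0,0,-0.5],"twist":0,"claw":38},{"translation":[0,0,-0.5],"twist":0,"claw":38},{"translation":[0,0,0],"twist":0,"claw":38}]' 10; python3 - <<'E'
from h import *
from plant import r
s=r.get_state();print(s['tool_pos'],tool(s)[1],s['opening']*88,s['contact_force'],s['moment'])
d=r.snapshot("side");p=np.load("p.npy")
print(fitturn(p,[(cam(d),d["img"])]))
b=d["img"][140:290,240:440]
cv2.imwrite("pics/g2.png",cv2.resize(b,None,fx=4,fy=4,interpolation=2)[:,:,::-1])
E
```

```text
clock: 10.58
tool_pos: [0.5787, 0.2319, 0.2225]
eef_rot: [0.991, 0.137, 0.004, -0.001]
contact_force: [0.4, -0.6, 0.4]
opening: 0.379
[0.57874339 0.23186077 0.2224797 ] -74.26407119402532 33.31135623774718 [ 0.41910056 -0.5928961   0.40011249] [-0.06840475  0.15360184 -0.00534634]
(np.float64(0.8337730870712401), np.float64(1.1900000000000013), np.float64(0.037500000000000006))
```

View pics/g2.png

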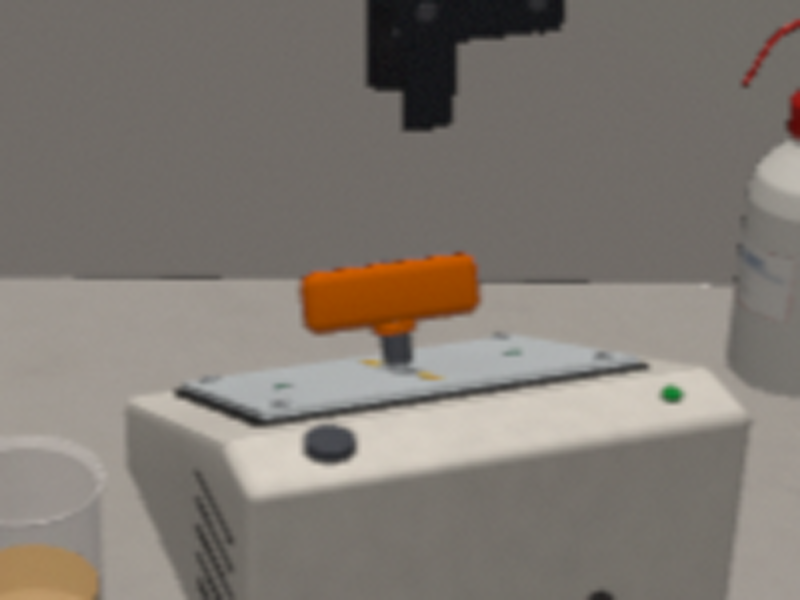

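Latched: the handle stays in with a short stem and no cross-bar showing. I need the top view to confirm the angle, so I move aside.

```bash
python3 -m jog '[{"translation":[0,-0.4,-0.3],"twist":0,"claw":38},{"translation":[0,-0.7,0],"twist":0,"claw":38},{"translation":[0,-0.7,0],"twist":0,"claw":38},{"translation":[0,-0.7,0],"twist":0,"claw":38},{"translation":[0,-0.7,0],"twist":0,"claw":38},{"translation":[0,-0.7,0],"twist":0,"claw":38},{"translation":[0,-0.7,0],"twist":0,"claw":38},{"translation":[0,-0.7,0],"twist":0,"claw":38},{"translation":[0,-0.7,0],"twist":0,"claw":38},{"translation":[0,-0.7,0],"twist":0,"claw":38},{"translation":[0,-0.7,0],"twist":0,"claw":38},{"translation":[0,-0.4,0],"twist":0,"claw":38},{"translation":[0,0,0],"twist":0,"claw":38}]' 10; python3 - <<'E'
from h import *
from plant import r
s=r.get_state();print(s['tool_pos'],tool(s)[1])
d=r.snapshot("side");t=r.snapshot("top");p=np.load("p.npy");S,T=cam(d),cam(t)
print(fitturn(p,[(S,d["img"]),(T,t["img"])]),fitturn(p,[(T,t["img"])]))
m=orange(t["img"]);m[:,:195]=0;m[:,360:]=0;m[:130]=0;m[295:]=0
print(cv2.minAreaRect(cv2.findNonZero(m)))
for k in(1.3,1.4,1.5,1.57):
    q=proj(T,bar(p,k,.035,hw=0,hh=0)[1]);e=q[-1]-q[0];print(k,np.degrees(np.arctan2(e[1],e[0])),q[0],q[-1])
b=t["img"][130:310,160:400]
cv2.imwrite("pics/h1.png",cv2.resize(b,None,fx=3.3,fy=3.3,interpolation=2)[:,:,::-1])
E
```

```text
clock: 11.72
tool_pos: [0.4874, 0.5369, 0.2277]
eef_rot: [0.99, 0.141, -0.002, -0.001]
contact_force: [-0.1, 0.2, 0.1]
opening: 0.379
[0.48744095 0.53690526 0.227664  ] -73.821143006812
(np.float64(1.472497303270278), np.float64(1.3900000000000015), np.float64(0.036000000000000004)) (np.float64(0.6809421841541756), np.float64(1.5100000000000016), np.float64(0.03))
((299.44720458984375, 215.1493682861328), (49.63973617553711, 119.50473022460938), 84.34052276611328)
1.3 57.94093303725033 [237.53719119 199.5546577 ] [263.81671533 241.51437028]
1.4 63.40187032639714 [239.42110938 198.11158528] [261.85718353 242.91904332]
1.5 68.73865627522088 [241.42117612 196.88411929] [259.7899293  244.09161877]
1.57 72.4099786198566 [242.88021741 196.1602398 ] [258.2903206  244.76841086]
```

View pics/h1.png

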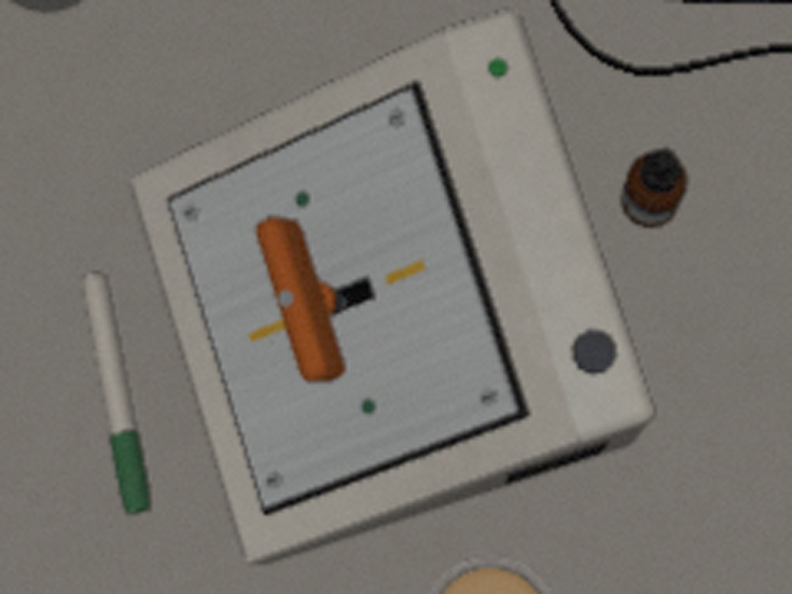

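The bar at (279,223)–(323,375) looks parallel to the green-dot line (303,199)–(368,406). The beaker, dropper and marker appear in place. I put a number on the angle.

```bash
python3 - <<'E'
from h import *
from plant import r
t=r.snapshot("top");d=r.snapshot("side");p=np.load("p.npy");T,S=cam(t),cam(d)
def ang(m):
    n,l,st,_=cv2.connectedComponentsWithStats(m); i=1+np.argmax(st[1:,4]); c=cv2.findNonZero((l==i).astype(np.uint8)).reshape(-1,2).astype(float)
    w,v=np.linalg.eigh(np.cov(c.T)); e=v[:,1]; return np.degrees(np.arctan(e[1]/e[0])),c.mean(0).round(1)
def crop(m,c,q):
    k=np.zeros_like(m); x,y=q; k[y-40:y+40,x-40:x+40]=1; return m*k
for nm,c,im,q in(("top",T,t["img"],(251,220)),("side",S,d["img"],(338,212))):
    print(nm,"meas",ang(crop(orange(im),c,q)))
    for k in(1.3,1.4,1.5,1.57):
        m=np.zeros((480,640),np.uint8);h=cv2.convexHull(proj(c,bar(p,k,.035)[1]).astype(np.float32));cv2.fillConvexPoly(m,np.round(h*16).astype(np.int32),255,shift=4);print(k,ang(m))
for l in["beaker","dropper","marker"]:
    print(l,[x["location"] for x in r.spot_point(l,"top")][:1],[x["location"] for x in r.spot_point(l,"side")][:1])
print(r.get_state()["clock"])
E
```

```text
top meas (np.float64(71.5107768148067), array([251. , 220.3]))
1.3 (np.float64(56.54317306263352), array([250.5, 220.4]))
1.4 (np.float64(62.21774736879626), array([250.5, 220.1]))
1.5 (np.float64(67.71163771834468), array([250.6, 220.4]))
1.57 (np.float64(71.49956593395456), array([250.4, 220.2]))
side meas (np.float64(-7.85261065963923), array([337. , 213.1]))
1.3 (np.float64(-9.05588121818348), array([338.2, 214.3]))
1.4 (np.float64(-8.47463279049161), array([338.3, 214.3]))
1.5 (np.float64(-8.089417860467156), array([338.4, 214.3]))
1.57 (np.float64(-7.857931328488507), array([338.5, 214.3]))
beaker [[318.5, 312.0]] [[297.9, 246.3]]
dropper [[191.4, 355.2]] [[334.3, 384.5]]
marker [[246.1, 200.4]] []
12.2167
```

```bash
python3 -c "
from plant import r
print(r.finish_job())"
```

```text
the job is handed in; nothing more can be done
None
```

The panel is fastened: the T-handle is pressed in, turned a full quarter turn clockwise, and stayed locked in after I let go. I handed the job in at about 12.2 s of the 38 s allowed.

- **Lining up:** I gripped the bar gently and turned it about 29° back to the slot. The jaws then read 16.0 mm, the bar's own thickness, so it sat flush and in line.
- **Pressing in:** I pressed along the stud's axis. It moved 15.0 mm and stopped firmly at 13 N, with the cross-bar gone into the slot.
- **Turning:** I twisted clockwise just over 91°, let go and moved the arm well clear.

**Last checks:**
- **Handle angle:** the bar's measured direction in both cameras matches a turn of about 1.57 rad (71.5° measured against 71.5° expected from above, -7.85° against -7.86° from the side). My coarser outline fits had given 1.19 to 1.51 rad, but they match poorly because the outline is boxier than the real handle.
- **Handle depth:** those same fits put the bar about 36 to 37 mm out using the side view, consistent with the latched 35 mm. The top view alone gave 30 mm, which was the fit's lower limit.
- **Other items:** the beaker, dropper and marker look unmoved. The networks' positions for them differ from the first look by about 1 to 4 pixels, which I take as their noise. The marker was never detected in the side view.
- **Forces:** every force I read stayed at or below about 15 N.

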